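# Seat a sample tube in the polarimeter's V-trough and close the hood

## Robot

A 6-joint arm with a two-finger parallel gripper is mounted at the origin on a cart in front of the work surface, level with it; the furniture and walls round the work are solid. World frame = base frame: x ahead of the robot, y to its left, z up, the work surface at z = 0. Lengths are in m, angles in rad, forces in N, time in s.
With the tool pointing down it reaches from about 0.35 to 0.85 m from the base axis. Payload 8.1 kg.
Tool frame: the origin (TCP) lies midway between the tips of the shut fingers; the grasp point (between the pads) lies robot.grip_depth behind it (robot.grip_depth is the distance from the TCP to the grasp point, in m); z points along the fingers, y is the line along which they close (so a half turn about z gives the same grasp; the last joint's range is limited). The gripper opens to 93 mm and grips with 3 to 60 N. Pads are 15 mm wide; open, the fingers measure 128 mm over their backs; the gripper's body (75 mm by 188 mm) begins 65 mm behind the grasp point.
Start: joints at [1.204, 0.13, 1.488, -0, 1.523, -0.085], TCP at [0.167, 0.576, 0.219] pointing down, gripper open.
Joint ranges: [-2.96, 2.96], [-0.89, 2.26], [0.02, 2.5], [-1.34, 4.48], [0, 2.73], [-2.66, 2.66]. Speed limits (rad/s): [2.39, 2.39, 2.79, 3.14, 3.14, 3.14].

## Interface

Orientations are given as a rotation vector (axis times angle).
In Python, from plant import robot gives the robot as it stands.
- The arm moves only by the tool carry_out, never from a script. Its argument "rows" is a list of rows, each a list of 6 numbers: the shift along the tool's x, y, z in m, then the turn, a rotation vector about the tool's x, y, z in degrees. A call has 1 to 12 rows; each row is the pose to reach, as a shift and turn from the pose commanded when the call began, along the tool's axes at that moment; what a row does not reach only later rows make up. A row lasts 1/8 s, in which the tool goes at most 62.5 mm and 10.7 degrees, less where a joint would pass 70% of its speed; a pose out of reach is approached as far as the arm can. A call with a gripper value outside its range is refused whole. "jaw" is the closure in counts, from 0 (fully open) to 255 (shut), set as the call begins (left out, the last holds). The fingers move at their own pace and stop on an object; "force" is the grip in N (left out, the last holds). Time passes only in rows, so rows that repeat a pose let the fingers close. It gives the time, the measured TCP pose, the force, the opening and the grip force at its end, in the units of the state.
- robot.read_state(): the state, without advancing time (a new reading comes with each control period).
- robot.read_camera(name): name is "scene" or "top" or "wrist"; returns the picture (420x560x3 uint8, red, green, blue); there is no depth.
- robot.camera_model(name): a dict with "fx", "fy", "cx", "cy" (pixels), "R" (3x3) and "t" (3): a world point X has camera coordinates R X + t; the wrist camera has in their place "mount" (4x4, takes a point from camera to tool coordinates, whose origin is the TCP and whose axes are the flange's). Camera axes: x right, y down, z forward; pixel columns grow to the right and rows downward; lengths in m; the calibration is good to about 2 mm. A picture is of the moment at which its call begins: read the wrist's pose just before it. camera_model takes no time and is no camera call.
- robot.close_job(): hands the job in; it is judged then, once.
Trained networks look in the newest picture that a camera, given by its name, has taken for a name from the list of things; names that differ only in an ending like _2 or _b are one class to them, and where a whole thing is asked for, a point or a joint stands for the part that bears it (a point fixed in the world has none). Each returns a list of dicts, best first, with "conf" (0 to 1); they miss things now and then, are a little off and sometimes report something else, mostly with a low value. They report only what shows in the picture. A call takes as long as a camera call. They do not tell look-alikes from the thing itself.
- robot.outline_of(camera, target): "pixels" (420x560 bool, what is visible of it) and "pixel" ([column, row] in pixels, amid what is visible of it).
The state is a dict: "t": time; "q": joint angles; "dq": joint speeds; "joint_torque": joint torques, N m; "tool_pos": TCP position; "orientation": TCP orientation; "force": force on the tool from outside, world axes, zero at the start; "wrist_torque": the same for the moment, N m; "opening": finger opening in m; "gripper_force": force on a finger pad.
Only numpy, scipy, OpenCV 4.12 (cv2) and the standard library are available. Lean on these libraries where they do the work, as an engineer would, in place of code of your own. Each camera call takes 0.05 s, during which the arm holds its last target. There are 200 camera calls.

## Task

Lay the glass sample tube in the V-shaped trough of the polarimeter and gently push it along, under the open hood, until it lies on both flanks and is fully home against the back stop. Then push the knee of the hood's locked folding stay backwards by its paddle to break it, and lower the hood until it is fully shut over the tube. Leave the other things on the worktop where they are.

Things in the scene. Friction and masses are not known exactly. Their poses are not given: they have to be found in the camera images.
- sample_tube: The sample tube: a straight glass cylinder with a steel collar at each end, 44 mm in diameter all along and 110 mm long, about 0.18 kg, alike at both ends. It lies on the worktop to the right of the instrument. Origin on its axis at mid length (22 mm above whatever flat it lies on), x axis along the tube.
- polarimeter: The instrument, fixed: grey base 235 mm long (x), 124 wide (y), flat deck 45 mm above the worktop. Origin under it, 128 mm behind its front; +x to its rear (away from the robot, some yaw), y left, z up. On the deck a V-trough of two plates, behind it an upright back stop. The white hood, open, leans forward over the trough's rear: a hand there must lean back towards the robot (25 to 45 degrees).
- flank_left: Left plate of the V-trough (y > 0), 170 mm long, 4 mm thick, sloping at 45 degrees. Origin: mid length of the trough, on the V's bottom line, 51 mm above the worktop. Upper edge 18 mm above that line, 18 mm out (21 mm outside), so a tube in the V has its axis 31 mm above the line and its sides stand outside the plates. The trough reaches from the stop to 170 mm in front of it, open at the front.
- flank_right: Right plate of the V-trough (y < 0), mirror image of the left one, same origin.
- back_stop: The steel back stop, an upright plate 48 mm wide, 8 mm thick, its top 107 mm above the worktop. Origin at the middle of its front face, which the tube's rear end must touch.
- seat (a point): Point where the tube's centre lies when the tube is fully home: 55 mm in front of the back stop, 82 mm above the worktop. Axes as the instrument's: x along the trough to the rear, y left, z up.
- hinge (a point): Middle of the hood's hinge line (which runs along the instrument's y), 18 mm behind the front face of the back stop and 48 mm above the worktop. Axes as the instrument's.
- hood (a joint): Hood angle: 0 open as held by the stay (52 degrees above shut), 0.90 fully shut. Stiff hinge (0.3 N m friction): once the stay is broken it stays put and is pushed down with a few newtons. The hood is a box open below, 200 mm long from the hinge forward, 120 wide, 70 high, walls 4 mm. Open, its lower front edge overhangs 124 mm in front of the hinge line, 157 mm above it.
- hood_front (a point): Point on the outside of the hood's top panel, mid width, 165 mm from the hinge line along the panel and 70 mm off it: a good place to push the hood down. Shut, it lies 165 mm in front of the hinge line, 118 mm above the worktop. Axes turn with the hood: z is the panel's outward normal, -x points to its front edge.
- stay (a joint): Angle of the lower link of the folding stay on the hood's left side: 0 locked (two links in line, just over centre, at their stop; pushing the hood does not fold it), grows as the knee is pushed to the rear; over 0.3 it is broken, about 1.2 with the hood shut. The link is 87 mm long, pivots 165 mm in front of the hinge line, 28 mm above the worktop, axis along y. It takes under 10 N at the paddle.
- paddle (a point): Middle of the front face of the grey paddle at the stay's knee: 50 mm wide (y), 34 high, 6 thick, standing out 84 to 134 mm left of the instrument's middle plane. Locked, the face leans back 26 degrees, looking forward and slightly up; it moves with the lower link, to the rear and down. Push it about 45 mm to the rear to break the stay; the hood then sinks only a little.
- glass_jar: Bystander: empty glass jar, 60 mm wide, 82 mm high, upright. Origin at the centre of its underside.
- squeeze_bottle: Bystander: white wash bottle with a red spout, 195 mm high, upright. Origin at the centre of its underside.
- bench_timer: Bystander: small white timer lying flat, 63 x 63 x 21 mm. Origin at the centre of its underside.
- tape: Bystander: roll of tape lying flat, 68 mm across, 18 mm high. Origin at the centre of its underside.
Things that resemble listed ones, but are neither listed nor needed, are in the scene too. Leave any purple look-alike of the sample_tube alone.

How it is judged:
By the outcome, as a careful person would: the job done as asked, in the order asked, and still so for the second after the job is handed in, with the robot touching nothing.
It also fails if it takes over 72 s, if anything falls off the work surface, if the arm or the gripper's body presses on something with over 40 N, if the wrist force passes 120 N, or if a joint passes its speed limit or range.

## Working session

There is one attempt and no reset: what is moved stays moved. The work goes in short steps, Python scripts to look and compute and a tool call to move; the robot and the scene stay as the last step left them, time stands still between calls to the robot, and variables do not carry over. Pictures are saved under pics/ and viewed, at most 10 in all, crops included, and the job is handed in when it is done.

Besides the shell and the picture viewer there is one more tool, called after "Emit:" as a command line: name --pt "numbers of a row" for each row, then --argument value for the rest. carry_out: Moves the arm, as the interface text tells. Its arguments: {"type":"object","properties":{"rows":{"type":"array"},"jaw":{"type":"number"},"force":{"type":"number"}},"required":["rows"]}

```bash
ls; mkdir -p pics; python3 - <<'E'
from plant import robot
import cv2,numpy as np
s=robot.read_state(); print(s); print(robot.grip_depth)
for c in("scene","top"):
    im=robot.read_camera(c); cv2.imwrite(f"pics/{c}0.png",im[:,:,::-1])
    m=robot.camera_model(c); print(c,m)
    for n in ["sample_tube","polarimeter","back_stop","hood","paddle","flank_left","flank_right","glass_jar","squeeze_bottle","bench_timer","tape"]:
        for d in robot.outline_of(c,n)[:3]:
            print(c,n,round(d["conf"],2),d["pixel"],d["pixels"].sum())
print(robot.camera_model("wrist"))
E
```

```text
pics
{'t': 0.0, 'q': array([ 1.20362833e+00,  1.31147035e-01,  1.48925800e+00,  1.99230113e-05,
        1.52300723e+00, -8.54168940e-02]), 'dq': array([-1.26894202e-03,  3.61624087e-05,  6.61903579e-04,  3.29183150e-04,
       -3.46098049e-04,  2.82206824e-04]), 'joint_torque': array([-1.67145681e-04, -5.59815681e+01, -4.91773975e+01,  7.69777433e-02,
        3.48599965e-02, -9.57563475e-05]), 'tool_pos': array([0.16660095, 0.5758198 , 0.21760758]), 'orientation': array([-4.41052458e-01, -3.11004543e+00,  2.77798355e-03]), 'force': array([-0.58419906,  0.74421277, -0.65670775]), 'wrist_torque': array([0.01967864, 0.01699142, 0.03943891]), 'gripper_force': 0.0, 'opening': 0.09321974381690394}
0.0188
scene {'fx': 532.1913941446933, 'fy': 532.1913941446933, 'cx': 285.7404832336224, 'cy': 208.40791320729235, 'R': array([[-0.99346657, -0.11255664,  0.01884592],
       [-0.09184257,  0.69050661, -0.71747165],
       [ 0.06774296, -0.71451496, -0.69633273]]), 't': array([0.52106881, 0.20077936, 1.34770287])}
scene sample_tube 0.91 [272.5, 321.8] 945
scene sample_tube 0.65 [296.8, 200.1] 596
[... 1125 characters left out ...]
.5, 205.6] 229
top flank_right 0.72 [257.1, 160.4] 3328
top flank_right 0.6 [262.1, 205.0] 210
top glass_jar 0.9 [332.9, 158.3] 475
top squeeze_bottle 0.93 [381.9, 152.1] 768
top bench_timer 0.59 [285.8, 280.7] 609
top tape 0.62 [167.4, 282.7] 449
{'fx': 321.3747481923219, 'fy': 321.3747481923219, 'cx': 277.8247715064224, 'cy': 211.55346718317006, 'mount': array([[-6.29362970e-04, -9.56602746e-01, -2.91394560e-01,
         8.20806303e-02],
       [ 9.99999798e-01, -6.29538538e-04, -9.31539291e-05,
         1.54503069e-04],
       [-9.43328011e-05, -2.91394560e-01,  9.56602949e-01,
        -1.65517906e-01],
       [ 0.00000000e+00,  0.00000000e+00,  0.00000000e+00,
         1.00000000e+00]])}
```

```bash
python3 - <<'E'
import cv2
for c,(x,y,w,h) in {"scene":(160,110,280,270),"top":(120,90,300,220)}.items():
    im=cv2.imread(f"pics/{c}0.png")[y:y+h,x:x+w]
    f=min(800/w,600/h)
    cv2.imwrite(f"pics/{c}0c.png",cv2.resize(im,None,fx=f,fy=f,interpolation=cv2.INTER_CUBIC))
E
```

```text
(no output)
```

View pics/top0c.png

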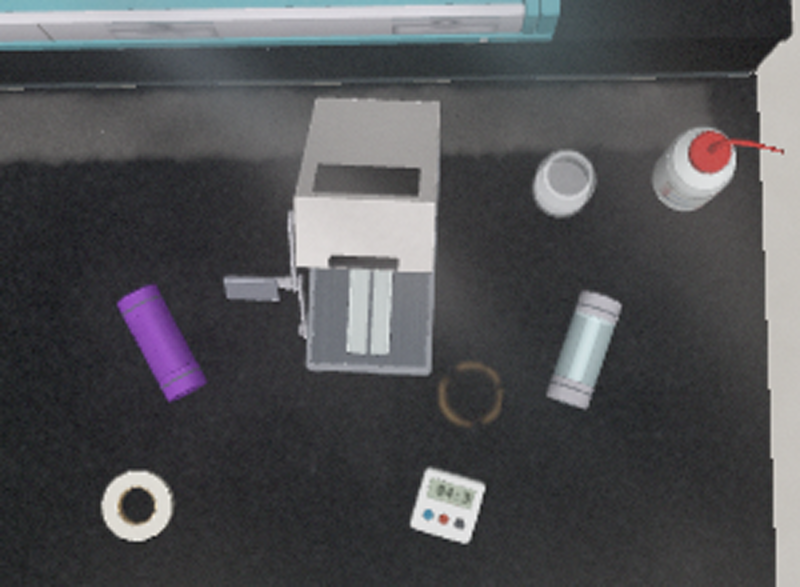

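View pics/scene0c.png

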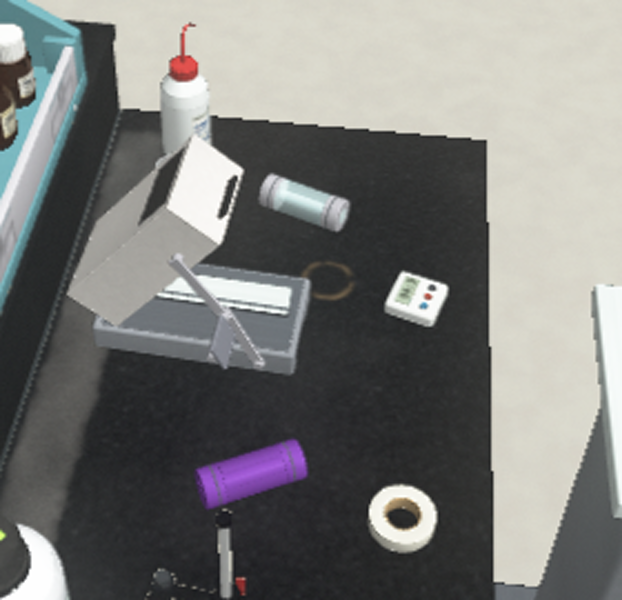

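The top view shows the glass tube at about (339,221) and the purple look-alike at (180,219). The trough's bottom line is at about (259,205) and the paddle at (214,200). The scene view agrees: hood open, with the stay and paddle on its left side. Next I fit the poses.

```bash
cat > h.py <<'E'
import numpy as np, cv2
from scipy.spatial.transform import Rotation as Ro
from scipy.optimize import least_squares
def proj(m,X):
    c=np.atleast_2d(X)@m["R"].T+m["t"]; return np.c_[m["fx"]*c[:,0]/c[:,2]+m["cx"],m["fy"]*c[:,1]/c[:,2]+m["cy"]]
def toplane(m,px,z):
    px=np.atleast_2d(px); d=np.c_[(px[:,0]-m["cx"])/m["fx"],(px[:,1]-m["cy"])/m["fy"],np.ones(len(px))]@m["R"]
    o=-m["R"].T@m["t"]; return o+d*((z-o[2])/d[:,2])[:,None]
def wristcam(robot,s):
    w=robot.camera_model("wrist"); M=np.array(w["mount"]); R=Ro.from_rotvec(s["orientation"]).as_matrix()
    Rc=R@M[:3,:3]; tc=R@M[:3,3]+s["tool_pos"]
    return dict(fx=w["fx"],fy=w["fy"],cx=w["cx"],cy=w["cy"],R=Rc.T,t=-Rc.T@tc)
def pose(yaw,lean,roll=0):
    """tool: x of tool along +heading? fingers down, closing line = heading's left; hand leans back by lean deg (fingers point forward-down)"""
    h=np.array([np.cos(yaw),np.sin(yaw),0]); a=np.radians(lean)
    z=np.sin(a)*h+np.array([0,0,-np.cos(a)]); y=np.array([-h[1],h[0],0]) 
    x=np.cross(y,z); return Ro.from_matrix(np.c_[x,y,z])*Ro.from_euler("z",roll,degrees=True)
def go(s,p,R):
    """shift/turn in tool axes from state s to world TCP p, orientation R"""
    R0=Ro.from_rotvec(s["orientation"]); d=R0.inv().apply(np.array(p)-s["tool_pos"]); r=(R0.inv()*R).as_rotvec(degrees=True)
    return np.round(np.r_[d,r],4)
E
python3 - <<'E'
from plant import robot
from h import *
mt,ms=robot.camera_model("top"),robot.camera_model("scene")
T=lambda u,v:(u*3/8+120-.3,v*3/8+90-.3); S=lambda u,v:(u*.45+160-.3,v*.45+110-.3)
# (camera, pixel, fn(xs)->local)
H=lambda xs,f,up:(xs+.018-f,up+.048)
K=[("t",T(308,368),lambda s:(-.128,.062,.045)),("t",T(432,373),lambda s:(-.128,-.062,.045)),
("t",T(347,352),lambda s:(s-.17,.0195,.069)),("t",T(391,354),lambda s:(s-.17,-.0195,.069)),
("t",T(298,264),lambda s:(s-.106,.06,.205)),("t",T(436,270),lambda s:(s-.106,-.06,.205)),
("t",T(297,197),lambda s:(s-.05,.06,.249)),("t",T(435,203),lambda s:(s-.05,-.06,.249)),
("t",T(250,290),lambda s:(s-.109,.109,.106)),
("s",S(309,277),lambda s:(-.128,-.062,.045)),("s",S(297,360),lambda s:(-.128,.062,.045)),
("s",S(243,171),lambda s:(s-.106,-.06,.205)),("s",S(215,247),lambda s:(s-.106,.06,.205)),
("s",S(195,137),lambda s:(s-.05,-.06,.249)),("s",S(168,209),lambda s:(s-.05,.06,.249))]
def W(p,l):
    c,s=np.cos(p[2]),np.sin(p[2]); return np.array([p[0]+c*l[0]-s*l[1],p[1]+s*l[0]+c*l[1],l[2]])
f=lambda p:np.concatenate([proj(mt if k=="t" else ms,W(p,fn(p[3])))[0]-px for k,px,fn in K])
r=least_squares(f,[.55,.05,0,.05],loss="soft_l1"); print("instr x,y,yaw,xs",r.x.round(4)); print(f(r.x).reshape(-1,2).round(1).tolist())
p=r.x
for n,l in dict(seat=(p[3]-.055,0,.082),stop=(p[3],0,.08),paddle=(p[3]-.109,.109,.106),hoodfront=(p[3]+.018-.0464,0,.221)).items(): print(n,W(p,l).round(4))
np.save("inst.npy",p)
for c,m in(("top",mt),("scene",ms)):
    robot.read_camera(c)
    for d in robot.outline_of(c,"sample_tube")[:2]:
        pts=np.argwhere(d["pixels"])[:,::-1].astype(np.float32)
        w=toplane(m,pts,.022)[:,:2].astype(np.float32)
        (cx,cy),sz,a=cv2.minAreaRect(w); e=np.linalg.svd(w-w.mean(0),full_matrices=False)[2][0]
        print(c,d["conf"],(cx,cy),w.mean(0),sz,np.degrees(np.arctan2(e[1],e[0])))
E
```

```text
instr x,y,yaw,xs [ 0.6294 -0.0261 -0.0449  0.0578]
[[-1.2, 0.6], [-0.0, 0.0], [0.2, 0.4], [-1.1, 0.1], [-1.4, 1.8], [-1.3, 1.0], [-1.9, -0.2], [-0.2, -1.0], [0.7, -2.6], [0.5, -1.1], [-1.1, -2.5], [0.2, -1.6], [3.4, -1.6], [-1.2, -2.8], [-0.3, -1.4]]
seat [ 0.6322 -0.0262  0.082 ]
stop [ 0.6872 -0.0287  0.08  ]
paddle [0.5832 0.0851 0.106 ]
hoodfront [ 0.6588 -0.0274  0.221 ]
top 0.66 (0.5220108032226562, -0.2328314185142517) [ 0.5209075  -0.23292002] (0.045768316835165024, 0.11359665542840958) 159.374
```

```bash
python3 - <<'E'
from plant import robot
from h import *
s=robot.read_state()
y=np.radians(-20.6); h=np.array([np.cos(y),np.sin(y),0]); R=pose(y,25)
c=np.array([.5213,-.2328,.022]); t=c-.015*h+[0,0,.004]+R.apply([0,0,.0188]); print(t)
print(go(s,[.40,.15,.25],pose(0.15,10)).tolist(), go(s,t+[-.02,0.005,.16],R).tolist())
E
```

```text
[ 0.51469631 -0.23031784  0.00896141]
[-0.3425, -0.3447, -0.0314, -2.16, -9.8447, -24.6737] [-0.5378, -0.6789, 0.0497, 0.971, -24.9876, 4.3867]
```

Emit:
carry_out --pt "-0.34 -0.345 -0.03 -2 -10 -24.5" --pt "-0.34 -0.345 -0.03 -2 -10 -24.5" --pt "-0.34 -0.345 -0.03 -2 -10 -24.5" --pt "-0.34 -0.345 -0.03 -2 -10 -24.5" --pt "-0.34 -0.345 -0.03 -2 -10 -24.5" --pt "-0.34 -0.345 -0.03 -2 -10 -24.5" --pt "-0.34 -0.345 -0.03 -2 -10 -24.5" --pt "-0.34 -0.345 -0.03 -2 -10 -24.5" --jaw 0 --force 10

```text
t: 2.4
tool_pos: [0.3983, 0.1482, 0.2493]
orientation: [-0.216, 2.956, 0.015]
force: [1.2, 0.2, 0.1]
opening: 0.0928
gripper_force: 0.0
```

```bash
python3 - <<'E'
from plant import robot
from h import *
s=robot.read_state(); print(s["t"],s["tool_pos"])
y=np.radians(-20.6); R=pose(y,25)
print(go(s,[.36,-.05,.25],pose(-.1,20)).tolist(),go(s,[.495,-.225,.169],R).tolist())
E
```

```text
2.4 [0.39831193 0.14824666 0.24931192]
[0.0656, -0.1906, -0.0119, 3.5077, -9.7102, 13.6454] [-0.0264, -0.3831, 0.0875, 8.6194, -14.4209, 27.7109]
```

Emit:
carry_out --pt "0.065 -0.19 -0.012 3.5 -9.7 13.6" --pt "0.065 -0.19 -0.012 3.5 -9.7 13.6" --pt "0.065 -0.19 -0.012 3.5 -9.7 13.6" --pt "0.04 -0.25 0.01 5 -11 18" --pt "-0.026 -0.383 0.0875 8.6 -14.4 27.7" --pt "-0.026 -0.383 0.0875 8.6 -14.4 27.7" --pt "-0.026 -0.383 0.0875 8.6 -14.4 27.7" --pt "-0.026 -0.383 0.0875 8.6 -14.4 27.7" --pt "-0.026 -0.383 0.0875 8.6 -14.4 27.7"

```text
t: 3.52
tool_pos: [0.4937, -0.2225, 0.1681]
orientation: [0.484, 2.67, -0.107]
force: [-0.1, -0.3, 0.7]
opening: 0.0934
gripper_force: 0.0
```

```bash
python3 - <<'E'
from plant import robot
from h import *
s=robot.read_state(); print(s["t"],s["tool_pos"],s["dq"].max())
im=robot.read_camera("wrist"); m=wristcam(robot,s)
out=im[:,:,::-1].copy()
for d in robot.outline_of("wrist","sample_tube")[:2]:
    pts=np.argwhere(d["pixels"])[:,::-1].astype(np.float32)
    w=toplane(m,pts,.022)[:,:2].astype(np.float32)
    e=np.linalg.svd(w-w.mean(0),full_matrices=False)[2][0]; r=cv2.minAreaRect(w)
    print(d["conf"],d["pixel"],r,w.mean(0),np.degrees(np.arctan2(e[1],e[0])))
p=np.load("inst.npy")
y=np.radians(-20.6);h=np.array([np.cos(y),np.sin(y),0]);l=np.array([-h[1],h[0],0]);c=np.array([.5213,-.2328,0])
for a in(-.055,.055):
    for b,z in((-.022,.022),(.022,.022),(0,.044)):
        u=proj(m,c+a*h+b*l+[0,0,z])[0]; cv2.circle(out,tuple(int(v) for v in u),3,(0,0,255),1)
cv2.imwrite("pics/w1.png",out)
E
```

```text
3.525 [ 0.49368081 -0.22249477  0.16808436] 0.019632722548933362
0.55 [280.7, 156.1] ((0.5253633856773376, -0.23392707109451294), (0.04376106709241867, 0.13750623166561127), 69.93072509765625) [ 0.5158982  -0.23055592] -20.162846
```

View pics/w1.png

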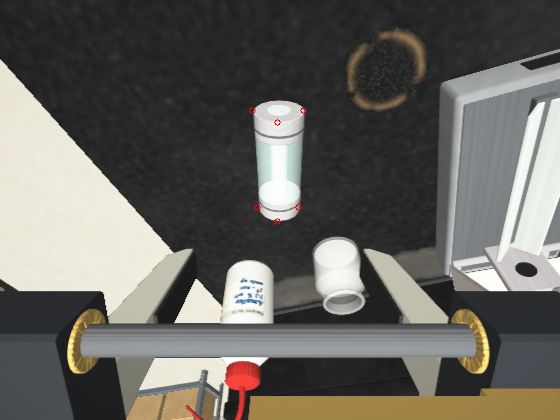

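```bash
python3 - <<'E'
from plant import robot
from h import *
s=robot.read_state()
y=np.radians(-20.4); h=np.array([np.cos(y),np.sin(y),0]); R=pose(y,25)
c=np.array([.5217,-.2330,.022]); t=c-.015*h+[0,0,.004]+R.apply([0,0,.0188])
print(t,go(s,t+[0,0,.05],R).tolist(), go(s,t,R).tolist(), go(s,t+[0,0,.1],R).tolist())
E
```

```text
[ 0.51508768 -0.2305409   0.00896141] [0.0273, -0.0004, 0.1104, -0.1009, 0.0903, -0.0308] [0.0485, -0.0003, 0.1556, -0.1009, 0.0903, -0.0308] [0.0061, -0.0005, 0.0651, -0.1009, 0.0903, -0.0308]
```

Emit:
carry_out --pt "0.027 0 0.11 0 0 0" --pt "0.027 0 0.11 0 0 0" --pt "0.0485 0 0.1555 0 0 0" --pt "0.0485 0 0.1555 0 0 0" --pt "0.0485 0 0.1555 0 0 0"

```text
t: 4.25
tool_pos: [0.5153, -0.2303, 0.0094]
orientation: [0.481, 2.666, -0.109]
force: [0.7, -0.3, 0.3]
opening: 0.0928
gripper_force: 0.0
```

Emit:
carry_out --pt "0 0 0 0 0 0" --pt "0 0 0 0 0 0" --pt "0 0 0 0 0 0" --pt "0 0 0 0 0 0" --pt "0 0 0 0 0 0" --pt "0 0 0 0 0 0" --jaw 160 --force 15

```text
t: 5.0
tool_pos: [0.514, -0.2303, 0.0066]
orientation: [0.483, 2.669, -0.107]
force: [-0.1, 0.2, 0.6]
opening: 0.0437
gripper_force: 15.0
```

```bash
cat >> h.py <<'E'
def tube_off(): # tube centre in the tool frame
    y=np.radians(-20.4); R=pose(y,25); o=R.inv().apply(np.array([.5217,-.2330,.022])-[.514,-.2303,.0070]); o[1]=0; return o
def tcp_for(c,yaw,lean=25): return np.array(c)-pose(yaw,lean).apply(tube_off())
def inst(x,y,z,p=None):
    """world of point with x measured in front of back stop (positive forward to the robot), y left"""
    p=np.load("inst.npy") if p is None else p
    c,s=np.cos(p[2]),np.sin(p[2]); X=p[3]-x; return np.array([p[0]+c*X-s*y,p[1]+s*X+c*y,z])
E
python3 - <<'E'
from plant import robot
from h import *
s=robot.read_state(); print(tube_off())
yaw=np.load("inst.npy")[2]
t=tcp_for(inst(.20,0,.082+.10),yaw); print(t)
print(go(s,s["tool_pos"]+np.array([-.06,0.03,.13]),pose(-.3,25)).tolist(),go(s,t,pose(yaw,25)).tolist())
E
```

```text
[-0.01373313  0.         -0.01014681]
[ 0.47922712 -0.01933531  0.167     ]
[0.0058, 0.007, -0.146, -1.4357, -0.1308, -3.0112] [0.0291, 0.1853, -0.1904, -7.5978, -0.134, -16.2657]
```

Emit:
carry_out --pt "0.006 0.007 -0.146 -1.5 0 -3" --pt "0.006 0.007 -0.146 -1.5 0 -3" --pt "0.006 0.007 -0.146 -1.5 0 -3" --pt "0.029 0.185 -0.19 -7.6 0 -16.3" --pt "0.029 0.185 -0.19 -7.6 0 -16.3" --pt "0.029 0.185 -0.19 -7.6 0 -16.3" --pt "0.029 0.185 -0.19 -7.6 0 -16.3" --pt "0.029 0.185 -0.19 -7.6 0 -16.3"

```text
t: 6.0
tool_pos: [0.479, -0.0193, 0.166]
orientation: [0.057, 2.708, -0.013]
force: [0.6, -0.9, -1.7]
opening: 0.0434
gripper_force: 15.0
```

```bash
python3 - <<'E'
from plant import robot
from h import *
s=robot.read_state(); print(s["t"],s["tool_pos"],s["opening"],s["gripper_force"])
im=robot.read_camera("wrist"); m=wristcam(robot,s); it=robot.read_camera("top"); mt=robot.camera_model("top")
out=im[:,:,::-1].copy(); ot=it[:,:,::-1].copy()
for o,mm in((out,m),(ot,mt)):
  for X in [(.17,a*.018,.069) for a in(-1,1)]+[(.17,0,.051)]+[(.09,a*.018,.069) for a in(-1,1)]+[(.1858,a*.062,.045) for a in(-1,1)]+[(.109,.109,.106),(.106,.06,.205),(.106,-.06,.205)]:
    u=proj(mm,inst(*X))[0]; cv2.circle(o,tuple(int(round(v)) for v in u),2,(0,0,255),1)
big=cv2.resize(ot[120:260,180:350],None,fx=3.3,fy=3.3,interpolation=cv2.INTER_CUBIC)
cv2.imwrite("pics/w2.png",out); cv2.imwrite("pics/t2.png",big)
E
```

```text
6.0 [ 0.47900014 -0.01932027  0.16604458] 0.0433995886422872 14.98972624540329
```

View pics/w2.png

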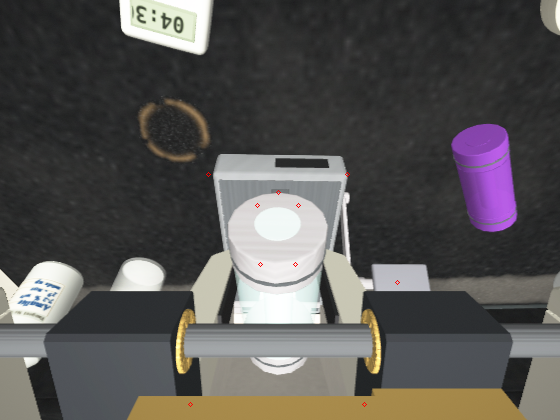

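View pics/t2.png

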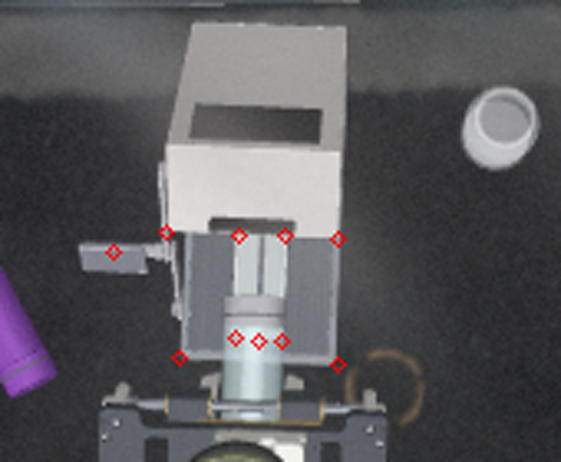

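The wrist and top overlays put the tube nearly in line with the trough: tube centre at about (255,300) in the crop, groove line at about (261,250). They leave 2–3 mm of doubt, so I measure the lateral line from sub-pixel edges in the top image.

```bash
python3 - <<'E'
from plant import robot
from h import *
from scipy.signal import find_peaks
im=robot.read_camera("top"); np.save("top2.npy",im); g=cv2.GaussianBlur(im.astype(np.float32).mean(2),(0,0),.6)
m=robot.camera_model("top")
for r in (194,197,200,203,206,212,215,218,222,226):
    d=np.gradient(g[r]); 
    pk,_=find_peaks(abs(d[228:288]),height=6); pk=pk+228; o=[]
    for k in pk:
        a,b,c=abs(d[k-1]),abs(d[k]),abs(d[k+1]); o.append((round(float(k+.5*(a-c)/(a-2*b+c)),2),int(d[k])))
    print(r,o)
p=np.load("inst.npy"); 
for X in [(.17,-.021,.069),(.17,.021,.069),(.09,-.021,.069),(.09,.021,.069),(.17,0,.051),(.09,0,.051),(.17,.062,.045),(.17,-.062,.045)]: print(X,proj(m,inst(*X)).round(1))
s=robot.read_state(); c=s["tool_pos"]+Ro.from_rotvec(s["orientation"]).apply(tube_off())
l=np.array([-np.sin(p[2]),np.cos(p[2]),0]);h=np.array([l[1],-l[0],0])
for a in(.055,.0,):
  print("tube",c,[proj(m,c+a*h+b*l).round(1).tolist() for b in(-.022,.022)])
E
```

```text
194 [(232.88, -38), (235.57, 36), (238.22, -15), (250.71, 35), (257.81, -23), (260.12, 24), (266.47, -34), (279.93, 10), (282.51, -26)]
197 [(232.77, -48), (235.41, 37), (237.92, -17), (250.54, 32), (257.75, -24), (260.03, 25), (266.6, -31), (279.81, 9), (282.45, -26)]
200 [(231.03, 42), (233.02, -34), (235.38, 28), (237.72, -12), (250.26, 39), (257.46, -23), (259.81, 27), (266.54, -31), (279.87, 11), (282.4, -27)]
203 [(231.72, 37), (234.23, -26), (235.73, 25), (237.79, -13), (250.42, 38), (257.25, -24), (259.69, 23), (266.26, -34), (279.91, 9), (282.36, -26)]
206 [(231.89, 40), (234.32, -20), (250.14, 37), (257.11, -29), (259.34, 25), (266.15, -35), (282.13, -29)]
212 [(231.66, 41), (236.97, -15), (248.66, 16), (264.83, -17), (279.15, 8), (281.75, -29)]
215 [(232.08, 32), (237.31, -16), (249.27, 13), (260.87, -7), (264.3, -9), (279.06, 7), (281.77, -31)]
218 [(234.35, 38), (236.87, -14), (248.07, 23), (264.86, -19), (278.89, 13), (281.46, -36)]
222 [(234.28, 37), (236.86, -12), (247.89, 23), (253.97, 10), (258.9, -7), (265.14, -28), (278.83, 13), (281.47, -37)]
226 [(234.18, 38), (237.23, -7), (248.0, 22), (253.92, 11), (259.01, -12), (265.03, -19), (278.89, 12), (281.42, -38)]
(0.17, -0.021, 0.069) [[265.8 222.5]]
(0.17, 0.021, 0.069) [[249.4 222.1]]
(0.09, -0.021, 0.069) [[266.8 191.5]]
(0.09, 0.021, 0.069) [[250.5 191. ]]
(0.17, 0, 0.051) [[257.9 222.7]]
(0.09, 0, 0.051) [[258.9 192. ]]
(0.17, 0.062, 0.045) [[234.2 222.2]]
(0.17, -0.062, 0.045) [[281.9 223.5]]
tube [ 0.48715355 -0.02184576  0.18094934] [[[266.2, 209.2]], [[247.5, 208.7]]]
tube [ 0.48715355 -0.02184576  0.18094934] [[[265.5, 232.6]], [[246.7, 232.1]]]
```

```bash
python3 - <<'E'
from plant import robot
from h import *
s=robot.read_state(); yaw=np.load("inst.npy")[2]
for x,z in((.132,.102),(.132,.084)): print(go(s,tcp_for(inst(x,0,z),yaw),pose(yaw,25)).tolist())
E
```

```text
[-0.0288, 0.0023, 0.1003, -0.0644, -0.1974, -0.1207]
[-0.0212, 0.0023, 0.1166, -0.0644, -0.1974, -0.1207]
```

```bash
python3 - <<'E'
from plant import robot
for i in range(3):
    s=robot.read_state(); print(s["t"],s["tool_pos"],s["dq"].round(4)); robot.read_camera("top")
E
```

```text
6.15 [ 0.47895277 -0.0214598   0.16597754] [-0.0081  0.0002 -0.0013  0.0006 -0.0011  0.0065]
6.2 [ 0.47901429 -0.02161755  0.1660989 ] [-0.001  -0.0037 -0.0025 -0.0014 -0.0006  0.0053]
6.25 [ 0.47908371 -0.02152802  0.16621018] [ 0.0075 -0.0017 -0.003   0.0001  0.0009  0.0017]
```

Emit:
carry_out --pt "-0.029 0.0023 0.1 0 0 0" --pt "-0.029 0.0023 0.1 0 0 0" --pt "-0.029 0.0023 0.1 0 0 0" --pt "-0.029 0.0023 0.1 0 0 0"

```text
t: 6.8
tool_pos: [0.5476, -0.0212, 0.0885]
orientation: [0.062, 2.707, -0.014]
force: [0.5, 0.1, -1.8]
opening: 0.0434
gripper_force: 15.0
```

```bash
python3 - <<'E'
from plant import robot
from h import *
robot.read_camera("wrist"); s=robot.read_state(); yaw=np.load("inst.npy")[2]; print(s["t"],s["tool_pos"],s["force"])
for x,z in((.132,.084),(.132,.081)): print(go(s,tcp_for(inst(x,0,z),yaw),pose(yaw,25)).tolist())
im=robot.read_camera("top"); o=cv2.resize(im[150:260,200:320,::-1],None,fx=5,fy=5,interpolation=cv2.INTER_CUBIC)
cv2.imwrite("pics/t3.png",o)
E
```

```text
6.85 [ 0.5482923  -0.02121223  0.08971607] [-0.02287687 -0.82919809 -2.84279148]
[0.0097, -0.0012, 0.0183, -0.0258, -0.0154, -0.0169]
[0.011, -0.0012, 0.021, -0.0258, -0.0154, -0.0169]
```

View pics/t3.png

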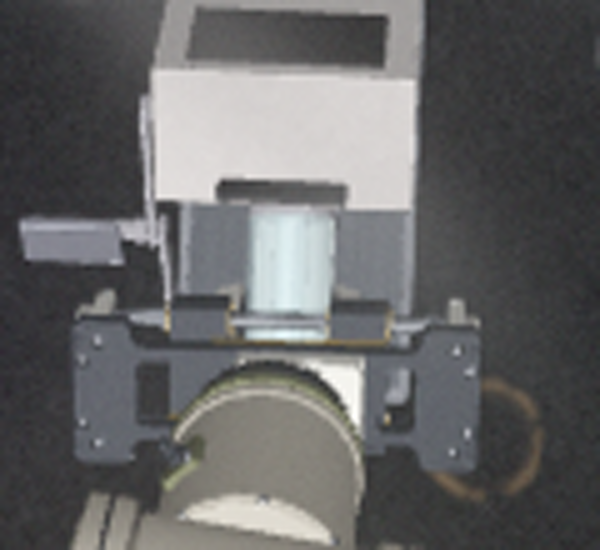

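The tube spans crop columns 249–334, centred between the deck edges in line with the trough. The gripper is clear of the hood and the stay. Lowering.

Emit:
carry_out --pt "0.005 -0.0012 0.01 0 0 0" --pt "0.0095 -0.0012 0.018 0 0 0" --pt "0.0095 -0.0012 0.018 0 0 0" --pt "0.0105 -0.0012 0.02 0 0 0" --pt "0.0105 -0.0012 0.02 0 0 0"

```text
t: 7.52
tool_pos: [0.5475, -0.0215, 0.0668]
orientation: [0.06, 2.705, -0.013]
force: [-2.9, 1.9, 4.3]
opening: 0.0434
gripper_force: 15.0
```

```bash
python3 - <<'E'
from plant import robot
from h import *
robot.read_camera("wrist"); s=robot.read_state(); print(s["t"],s["tool_pos"],s["force"])
print(s["tool_pos"]+Ro.from_rotvec(s["orientation"]).apply(tube_off()))
E
```

```text
7.575 [ 0.5475355  -0.02147947  0.06686022] [-1.97228569  1.78511702  5.82856597]
[ 0.55568985 -0.02184193  0.08185794]
```

Emit:
carry_out --pt "0 0 0 0 0 0" --pt "0 0 0 0 0 0" --pt "0 0 0 0 0 0" --pt "0 0 0 0 0 0" --jaw 90

```text
t: 8.07
tool_pos: [0.5465, -0.0217, 0.0655]
orientation: [0.06, 2.707, -0.013]
force: [-0.4, -0.7, -0.3]
opening: 0.0597
gripper_force: 0.0
```

Emit:
carry_out --pt "0 0 -0.03 0 0 0" --pt "0 0 -0.08 0 0 0" --pt "0 0 -0.12 0 0 0" --pt "0 0 -0.12 0 0 0"

```text
t: 8.57
tool_pos: [0.4979, -0.0198, 0.1792]
orientation: [0.06, 2.699, -0.015]
force: [0.6, 0.3, -0.2]
opening: 0.0602
gripper_force: 0.0
```

```bash
python3 - <<'E'
from plant import robot
from h import *
robot.read_camera("wrist"); robot.read_camera("wrist"); s=robot.read_state(); yaw=np.load("inst.npy")[2]; print(s["t"],s["tool_pos"],s["force"],s["opening"])
R=pose(yaw,30)
for x,z in((.235,.15),(.225,.077),(.197,.077),(.175,.077)): print(go(s,inst(x,0,z),R).tolist())
im=robot.read_camera("top"); m=wristcam(robot,s); mt=robot.camera_model("top")
g=cv2.GaussianBlur(im.astype(np.float32).mean(2),(0,0),.6)
iw=robot.read_camera("wrist"); iw=iw[:,:,::-1].copy()
for a in(.187,.077):
  for b,z in((-.022,.082),(.022,.082),(0,.104),(0,.06)):
    u=proj(m,inst(a,b,z))[0]; cv2.circle(iw,tuple(int(round(v)) for v in u),3,(0,0,255),1)
cv2.imwrite("pics/w4.png",iw)
E
```

```text
8.675 [ 0.49648373 -0.01946933  0.17483496] [0.08356097 0.61591927 0.19662206] 0.0599869136869468
[0.0504, -0.0006, 0.0039, -0.0007, -5.0508, 0.0347]
[0.0722, -0.0006, 0.0743, -0.0007, -5.0508, 0.0347]
[0.0468, -0.0006, 0.0861, -0.0007, -5.0508, 0.0347]
[0.0268, -0.0006, 0.0954, -0.0007, -5.0508, 0.0347]
```

View pics/w4.png

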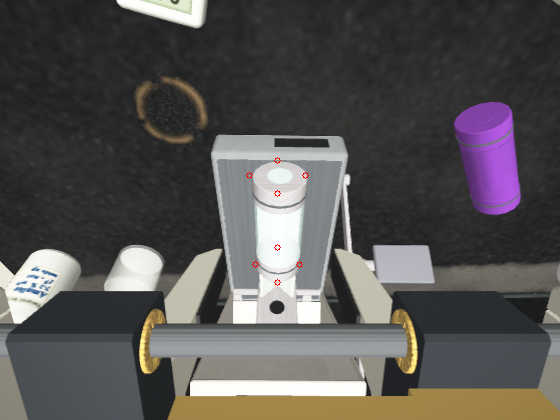

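The tube lies in the V at (279,220), matching the overlay, with its front end at about (279,176). The stop plate, the one with the hole at (277,307), is behind it. Closing the fingers and pushing.

Emit:
carry_out --pt "0.05 0 0.004 0 -5 0" --pt "0.05 0 0.004 0 -5 0" --pt "0.072 0 0.074 0 -5 0" --pt "0.072 0 0.074 0 -5 0" --pt "0.072 0 0.074 0 -5 0" --jaw 255

```text
t: 9.4
tool_pos: [0.4748, -0.0179, 0.0795]
orientation: [0.058, 2.64, -0.014]
force: [-0.0, 1.2, 0.1]
opening: 0.015
gripper_force: 0.0
```

```bash
python3 - <<'E'
from plant import robot
from h import *
robot.read_camera("wrist"); robot.read_camera("wrist"); s=robot.read_state(); yaw=np.load("inst.npy")[2]; print(s["t"],s["tool_pos"],s["force"],s["opening"])
R=pose(yaw,30)
for x in(.2,.18,.16,.14,.125,.115): print(x,go(s,inst(x,0,.077),R).tolist())
E
```

```text
9.5 [ 0.47579193 -0.01816354  0.08136708] [-0.06490924  0.07858832  0.62957918] 0.006477232588978548
0.2 [-0.0081, -0.001, 0.0095, 0.0295, -1.0783, 0.0314]
0.18 [-0.0256, -0.001, 0.0191, 0.0295, -1.0783, 0.0314]
0.16 [-0.0431, -0.0011, 0.0288, 0.0295, -1.0783, 0.0314]
0.14 [-0.0606, -0.0011, 0.0385, 0.0295, -1.0783, 0.0314]
0.125 [-0.0737, -0.0011, 0.0457, 0.0295, -1.0783, 0.0314]
0.115 [-0.0825, -0.0011, 0.0506, 0.0295, -1.0783, 0.0314]
```

Emit:
carry_out --pt "-0.008 -0.001 0.0095 0 -1 0" --pt "-0.017 -0.001 0.0143 0 -1 0" --pt "-0.0256 -0.001 0.019 0 -1 0" --pt "-0.032 -0.001 0.0225 0 -1 0" --pt "-0.038 -0.001 0.026 0 -1 0" --pt "-0.043 -0.001 0.0288 0 -1 0" --pt "-0.049 -0.001 0.032 0 -1 0" --pt "-0.055 -0.001 0.0353 0 -1 0" --pt "-0.0606 -0.001 0.0385 0 -1 0"

```text
t: 10.62
tool_pos: [0.5485, -0.0226, 0.0774]
orientation: [0.058, 2.617, -0.016]
force: [-2.5, -1.6, 0.7]
opening: 0.0001
gripper_force: 1.5
```

```bash
python3 - <<'E'
from plant import robot
from h import *
robot.read_camera("wrist"); robot.read_camera("top"); s=robot.read_state(); yaw=np.load("inst.npy")[2]; print(s["t"],s["tool_pos"],s["force"],s["opening"],inst(.14,0,.077))
R=pose(yaw,30)
for x in(.13,.125,.12,.115,.11): print(x,go(s,inst(x,0,.077),R).tolist())
E
```

```text
10.725 [ 0.5487266  -0.02248778  0.07756014] [0.17255392 0.04979171 0.38878451] 0.00045747924251781703 [ 0.54731668 -0.02239371  0.077     ]
0.13 [-0.0072, 0.0, 0.0048, 0.0194, 0.0438, 0.0241]
0.125 [-0.0115, 0.0, 0.0073, 0.0194, 0.0438, 0.0241]
0.12 [-0.0158, 0.0, 0.0098, 0.0194, 0.0438, 0.0241]
0.115 [-0.0201, 0.0, 0.0123, 0.0194, 0.0438, 0.0241]
0.11 [-0.0245, 0.0, 0.0148, 0.0194, 0.0438, 0.0241]
```

Emit:
carry_out --pt "-0.004 0 0.0025 0 0 0" --pt "-0.008 0 0.005 0 0 0" --pt "-0.012 0 0.0075 0 0 0" --pt "-0.0158 0 0.0098 0 0 0"

```text
t: 11.22
tool_pos: [0.5668, -0.0233, 0.077]
orientation: [0.058, 2.617, -0.016]
force: [-6.2, -0.8, 5.9]
opening: 0.0007
gripper_force: 3.1
```

Emit:
carry_out --pt "-0.0013 0 0.0008 0 0 0" --pt "-0.0026 0 0.0015 0 0 0"

```text
t: 11.48
tool_pos: [0.5696, -0.0234, 0.0769]
orientation: [0.058, 2.617, -0.016]
force: [-6.0, -1.1, 4.6]
opening: 0.0006
gripper_force: 2.9
```

Emit:
carry_out --pt "-0.0013 0 0.0008 0 0 0" --pt "-0.0026 0 0.0015 0 0 0"

```text
t: 11.72
tool_pos: [0.5721, -0.0236, 0.0766]
orientation: [0.058, 2.618, -0.016]
force: [-19.3, -2.0, 14.7]
opening: 0.0001
gripper_force: 10.0
```

Emit:
carry_out --pt "-0.0006 0 0.0003 0 0 0" --pt "-0.0006 0 0.0003 0 0 0"

```text
t: 11.98
tool_pos: [0.5722, -0.0236, 0.0766]
orientation: [0.057, 2.62, -0.016]
force: [-21.1, -1.0, 16.2]
opening: 0.0002
gripper_force: 10.8
```

```bash
python3 - <<'E'
from plant import robot
from h import *
robot.read_camera("top"); s=robot.read_state(); yaw=np.load("inst.npy")[2]; print(s["t"],s["tool_pos"],s["force"],s["opening"])
for x,z in((.16,.077),(.22,.13)): print(x,go(s,inst(x,0,z),pose(yaw,30)).tolist())
E
```

```text
12.025 [ 0.57221777 -0.02362191  0.0766375 ] [-21.4607661   -1.32987558  15.89130897] 0.0004999094812808343
0.16 [0.0388, 0.0002, -0.0227, 0.0098, -0.1169, 0.0549]
0.22 [0.0644, 0.0002, -0.0985, 0.0098, -0.1169, 0.0549]
```

```bash
python3 - <<'E'
from plant import robot
from h import *
s=robot.read_state(); yaw=np.load("inst.npy")[2]
print(go(s,inst(.20,.11,.14),pose(yaw,55)).tolist()); print(go(s,inst(.145,.11,.108),pose(yaw,55)).tolist())
E
```

```text
[0.042, 0.1102, -0.0972, 0.0216, -25.1169, 0.0519]
[0.0102, 0.1101, -0.0421, 0.0216, -25.1169, 0.0519]
```

Emit:
carry_out --pt "0.02 0 -0.012 0 0 0" --pt "0.064 0 -0.0985 0 0 0" --pt "0.064 0 -0.0985 0 -10 0" --pt "0.055 0.05 -0.0985 0 -18 0" --pt "0.042 0.11 -0.097 0 -25 0" --pt "0.042 0.11 -0.097 0 -25 0" --pt "0.042 0.11 -0.097 0 -25 0"

```text
t: 12.9
tool_pos: [0.5306, 0.1111, 0.2343]
orientation: [0.053, 2.244, -0.037]
force: [-0.6, -1.3, -1.2]
opening: 0.0004
gripper_force: 0.0
```

```bash
python3 - <<'E'
from plant import robot
from h import *
robot.read_camera("top"); robot.read_camera("wrist");s=robot.read_state(); p=np.load("inst.npy"); yaw=p[2]; print(s["t"],s["tool_pos"],inst(.20,.11,.14),s["orientation"],pose(yaw,55).as_rotvec())
im=robot.read_camera("wrist")[:,:,::-1].copy(); m=wristcam(robot,s)
c,l=np.cos(np.radians(26)),np.sin(np.radians(26))
for y in(.084,.134):
  for k in(-.017,0,.017):
    u=proj(m,inst(.109-k*l,y,.106+k*c))[0]; cv2.circle(im,tuple(int(round(v)) for v in u),3,(0,0,255),1)
for a in(0,.110):
  for b,z in((-.022,.082),(.022,.082),(0,.104)):
    u=proj(m,inst(a,b,z))[0]; cv2.circle(im,tuple(int(round(v)) for v in u),3,(0,255,0),1)
cv2.imwrite("pics/w5.png",im)
for th in (15,20,26,30,35,40,45,50,55,60,65):
    t=np.radians(th); print(th,go(s,inst(.147-.087*np.sin(t)+.0043,.11,.028+.087*np.cos(t)-.006),pose(yaw,55)).tolist())
print(go(s,inst(.145,.11,.106),pose(yaw,55)).tolist())
E
```

```text
13.0 [0.53055235 0.10900647 0.23325708] [0.49231306 0.09018782 0.14      ] [ 0.05546552  2.24634597 -0.03947507] [ 0.04896282  2.18122541 -0.02548843]
15 [0.0781, -0.019, 0.1063, -0.7303, -3.7327, 0.1189]
20 [0.0753, -0.0189, 0.1133, -0.7303, -3.7327, 0.1189]
26 [0.0729, -0.0188, 0.1221, -0.7303, -3.7327, 0.1189]
30 [0.0717, -0.0188, 0.1281, -0.7303, -3.7327, 0.1189]
35 [0.0709, -0.0187, 0.1356, -0.7303, -3.7327, 0.1189]
40 [0.0708, -0.0186, 0.1432, -0.7303, -3.7327, 0.1189]
45 [0.0713, -0.0185, 0.1508, -0.7303, -3.7327, 0.1189]
50 [0.0724, -0.0184, 0.1583, -0.7303, -3.7327, 0.1189]
55 [0.0742, -0.0183, 0.1656, -0.7303, -3.7327, 0.1189]
60 [0.0767, -0.0182, 0.1728, -0.7303, -3.7327, 0.1189]
65 [0.0797, -0.0181, 0.1798, -0.7303, -3.7327, 0.1189]
[0.0883, -0.0192, 0.0936, -0.7303, -3.7327, 0.1189]
```

View pics/w5.png

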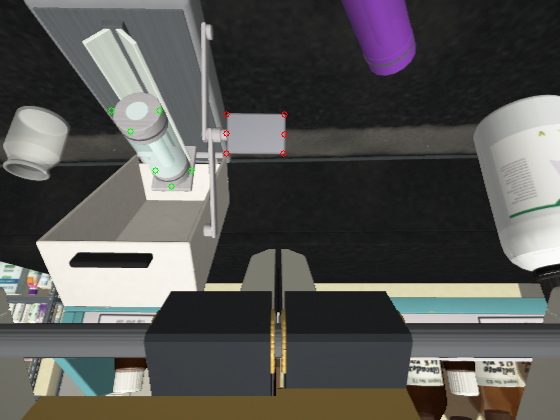

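The paddle fills (227–285, 113–154), right on my overlay. The tube lies in the trough up against the stop at (172,180). The arm fell about 0.1 m short of the commanded pose, so I check the joints.

```bash
python3 - <<'E'
from plant import robot
from h import *
s=robot.read_state(); print(s["t"],s["q"].round(3),s["dq"].round(3),s["tool_pos"])
E
```

```text
13.05 [ 0.299 -0.892  2.497 -0.431  0.723 -1.018] [-0.029  0.005  0.001  0.002  0.004  0.001] [0.53053986 0.10807761 0.23282714]
```

```bash
python3 - <<'E'
from plant import robot
from h import *
s=robot.read_state(); yaw=np.load("inst.npy")[2]
m=wristcam(robot,dict(tool_pos=np.array([.53055,.10900,.23326]),orientation=np.array([.05546552,2.24634597,-.03947507])))
for y in(.062,.066,.07,.074,.078): print(y,proj(m,inst(.147,y,.028)).round(0).tolist(),proj(m,inst(.109,y,.106)).round(0).tolist())
print(go(s,inst(.17,.12,.23),pose(yaw,30)).tolist())
print(go(s,inst(.17,.12,.20),pose(yaw,30,45)).tolist())
print(go(s,inst(.17,.12,.20),pose(yaw,30,90)).tolist())
E
```

```text
0.062 [[200.0, 30.0]] [[201.0, 133.0]]
0.066 [[204.0, 30.0]] [[206.0, 133.0]]
0.07 [[209.0, 30.0]] [[210.0, 133.0]]
0.074 [[214.0, 30.0]] [[215.0, 133.0]]
0.078 [[218.0, 30.0]] [[219.0, 133.0]]
[0.0068, -0.0096, -0.0038, -0.8108, 21.2147, -0.1102]
[0.0302, -0.0094, 0.0149, 7.5595, 20.4236, 44.3631]
[0.0302, -0.0094, 0.0149, 16.0044, 17.2763, 88.766]
```

Emit:
carry_out --pt "0.007 -0.01 -0.004 0 10 0" --pt "0.007 -0.01 -0.004 0 21 0" --pt "0.007 -0.01 -0.004 0 21 0" --pt "0.007 -0.01 -0.004 0 21 0"

```text
t: 13.55
tool_pos: [0.5225, 0.0973, 0.2293]
orientation: [0.073, 2.612, -0.033]
force: [0.3, -1.1, -0.3]
opening: 0.0004
gripper_force: 0.0
```

```bash
python3 - <<'E'
from plant import robot
from h import *
robot.read_camera("top");s=robot.read_state(); yaw=np.load("inst.npy")[2]; print(s["t"],s["q"].round(3),s["dq"].round(2),s["tool_pos"],inst(.17,.12,.23),go(s,inst(.17,.12,.23),pose(yaw,30)))
print(go(s,inst(.18,.122,.20),pose(yaw,30,90)).tolist())
E
```

```text
13.6 [ 0.178 -0.592  2.177 -0.146  1.046 -1.298] [ 0.02 -0.03  0.02  0.    0.    0.  ] [0.52204195 0.09774293 0.22934329] [0.52273156 0.09883158 0.23      ] [-9.000e-04  1.100e-03 -3.000e-04 -8.172e-01  3.374e-01 -3.508e-01]
[0.0229, 0.0033, 0.0206, -0.3765, 0.906, 89.6472]
```

Emit:
carry_out --pt "0.01 0 0.005 0 0 20" --pt "0.02 0.003 0.015 0 0 40" --pt "0.023 0.003 0.02 0 0 60" --pt "0.023 0.003 0.02 0 0 89.5" --pt "0.023 0.003 0.02 0 0 89.5" --pt "0.023 0.003 0.02 0 0 89.5" --pt "0.023 0.003 0.02 0 0 89.5" --pt "0.023 0.003 0.02 0 0 89.5" --pt "0.023 0.003 0.02 0 0 89.5" --pt "0.023 0.003 0.02 0 0 89.5"

```text
t: 14.85
tool_pos: [0.5123, 0.1021, 0.2016]
orientation: [1.954, 1.871, 0.495]
force: [0.3, 0.7, -0.3]
opening: 0.0005
gripper_force: 0.0
```

```bash
python3 - <<'E'
from plant import robot
from h import *
robot.read_camera("top");s=robot.read_state(); yaw=np.load("inst.npy")[2]; print(s["t"],s["q"].round(3),s["tool_pos"],inst(.18,.122,.2))
R=pose(yaw,30,90)
print(go(s,inst(.155,.122,.105),R).tolist())
for th in (26,30,35,40,45,50,55,60,65):
    t=np.radians(th); print(th,go(s,inst(.147-.087*np.sin(t)+.012,.122,.028+.087*np.cos(t)-.006),R).tolist())
E
```

```text
14.9 [ 0.194 -0.608  2.237 -0.158  1.002  0.288] [0.5124638  0.10208406 0.20169683] [0.51283138 0.10127829 0.2       ]
[0.0006, -0.0271, 0.0962, 0.4248, 0.7357, 0.316]
26 [0.0007, -0.0001, 0.1177, 0.4248, 0.7357, 0.316]
30 [0.0008, 0.0031, 0.1229, 0.4248, 0.7357, 0.316]
35 [0.0008, 0.0066, 0.1296, 0.4248, 0.7357, 0.316]
40 [0.0009, 0.0094, 0.1366, 0.4248, 0.7357, 0.316]
45 [0.001, 0.0117, 0.1439, 0.4248, 0.7357, 0.316]
50 [0.0011, 0.0132, 0.1513, 0.4248, 0.7357, 0.316]
55 [0.0012, 0.0142, 0.1588, 0.4248, 0.7357, 0.316]
60 [0.0013, 0.0145, 0.1664, 0.4248, 0.7357, 0.316]
65 [0.0014, 0.0141, 0.174, 0.4248, 0.7357, 0.316]
```

Emit:
carry_out --pt "0 -0.027 0.05 0 0 0" --pt "0 -0.027 0.096 0 0 0" --pt "0 -0.027 0.096 0 0 0" --pt "0 -0.013 0.107 0 0 0" --pt "0 0 0.1177 0 0 0"

```text
t: 15.52
tool_pos: [0.5737, 0.0982, 0.1031]
orientation: [1.953, 1.87, 0.497]
force: [-1.1, -0.3, -0.3]
opening: 0.0003
gripper_force: 0.3
```

Emit:
carry_out --pt "0 0.003 0.005 0 0 0" --pt "0 0.0067 0.012 0 0 0" --pt "0 0.0095 0.019 0 0 0" --pt "0 0.0118 0.0262 0 0 0"

```text
t: 16.02
tool_pos: [0.5964, 0.0965, 0.0837]
orientation: [1.956, 1.871, 0.494]
force: [-0.3, -0.1, 3.3]
opening: 0.0006
gripper_force: 1.0
```

```bash
python3 - <<'E'
from plant import robot
from h import *
im=robot.read_camera("scene");s=robot.read_state(); yaw=np.load("inst.npy")[2]; print(s["t"],s["q"].round(3),s["tool_pos"],s["force"])
p=np.load("inst.npy");d=s["tool_pos"][:2]-p[:2];print("inst x in front",p[3]-(np.cos(yaw)*d[0]+np.sin(yaw)*d[1]), -np.sin(yaw)*d[0]+np.cos(yaw)*d[1])
R=pose(yaw,30,90)
for th in (50,55,60,65,70):
    t=np.radians(th); print(th,go(s,inst(.147-.087*np.sin(t)+.012,.122,.028+.087*np.cos(t)-.006),R).tolist())
cv2.imwrite("pics/s6.png",cv2.resize(im[150:310,160:340,::-1],None,fx=3.7,fy=3.7,interpolation=cv2.INTER_CUBIC))
E
```

```text
16.075 [ 0.142 -0.185  2.156 -0.176  0.659  0.298] [0.59626412 0.09635097 0.08276709] [-1.55715858 -0.29478186 -0.34549044]
inst x in front 0.0964302004319749 0.12082145746102226
50 [0.0013, 0.0011, 0.0062, 0.3096, 0.7645, 0.2138]
55 [0.0014, 0.002, 0.0138, 0.3096, 0.7645, 0.2138]
60 [0.0015, 0.0023, 0.0213, 0.3096, 0.7645, 0.2138]
65 [0.0016, 0.0019, 0.0289, 0.3096, 0.7645, 0.2138]
70 [0.0017, 0.0009, 0.0364, 0.3096, 0.7645, 0.2138]
```

View pics/s6.png

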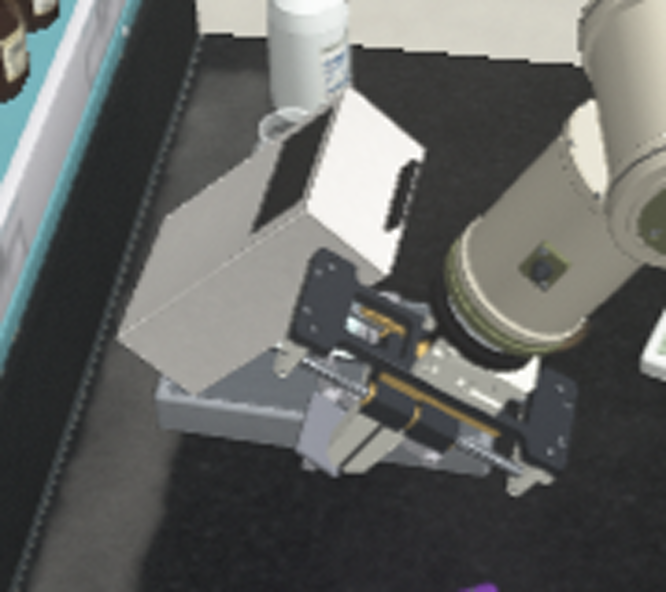

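The closed fingers are against the paddle at (322,430), and it has begun to move rearward. The gripper body is beside the hood and clear of it. Pushing on.

Emit:
carry_out --pt "0.0013 0.001 0.006 0 0 0" --pt "0.0013 0.002 0.014 0 0 0" --pt "0.0013 0.0023 0.021 0 0 0" --pt "0.0013 0.0025 0.028 0 0 0" --pt "0.0013 0.0025 0.028 0 0 0"

```text
t: 16.7
tool_pos: [0.6113, 0.0965, 0.0589]
orientation: [1.958, 1.872, 0.49]
force: [-0.1, 0.4, -0.6]
opening: 0.0005
gripper_force: 0.0
```

```bash
python3 - <<'E'
from plant import robot
from h import *
im=robot.read_camera("scene");s=robot.read_state(); p=np.load("inst.npy");yaw=p[2]; print(s["t"],s["q"].round(3),s["tool_pos"],s["force"])
d=s["tool_pos"][:2]-p[:2];print("inst x in front",p[3]-(np.cos(yaw)*d[0]+np.sin(yaw)*d[1]))
for n in("paddle","hood","stay"):
    for q in robot.outline_of("scene",n)[:1]:
        u=np.argwhere(q["pixels"]); print(n,q["conf"],q["pixel"],u.min(0),u.max(0))
m=robot.camera_model("scene")
def knee(th): t=np.radians(th); return inst(.147-.087*np.sin(t),.118,.028+.087*np.cos(t))
for th in(26,40,50,60,70):print(th,proj(m,knee(th)).round(1))
for a in(52,48,44,40):
    b=np.radians(a); print(a,"hood low-front L,R; top-front L",[proj(m,inst(-.018+.2*np.cos(b)-k*np.sin(b),y,.048+.2*np.sin(b)+k*np.cos(b))).round(1).tolist() for y,k in((.06,0),(-.06,0),(.06,.07))])
E
```

```text
16.75 [ 0.138 -0.098  2.127 -0.185  0.603  0.308] [0.61124171 0.09656721 0.05919597] [-0.33932606  0.18447521 -0.64151467]
inst x in front 0.0814774008808005
paddle 0.65 [238.9, 270.8] [262 231] [283 248]
hood 0.84 [241.7, 219.1] [193 200] [257 288]
stay 0.68 [237.2, 276.6] [262 231] [283 248]
26 [[256.9 266.5]]
40 [[249.6 268.6]]
50 [[245.3 270.9]]
60 [[242.  273.7]]
70 [[239.6 276.9]]
52 hood low-front L,R; top-front L [[[259.5, 219.1]], [[268.9, 184.8]], [[235.0, 202.5]]]
48 hood low-front L,R; top-front L [[[264.1, 222.4]], [[273.2, 188.0]], [[241.2, 204.9]]]
44 hood low-front L,R; top-front L [[[268.4, 225.9]], [[277.2, 191.4]], [[247.1, 207.6]]]
40 hood low-front L,R; top-front L [[[272.4, 229.5]], [[280.9, 195.0]], [[252.8, 210.6]]]
```

```bash
python3 - <<'E'
from plant import robot
from h import *
s=robot.read_state(); yaw=np.load("inst.npy")[2]
print(go(s,s["tool_pos"],pose(yaw,30,90)))
for a in((.16,.122,.19,30,90),(.16,.122,.32,20,60),(.13,.09,.32,0,0)): print(a,go(s,inst(*a[:3]),pose(yaw,*a[3:])).tolist())
E
```

```text
[0.     0.     0.     0.2635 0.7668 0.2139]
(0.16, 0.122, 0.19, 30, 90) [-0.0018, -0.0028, -0.152, 0.2635, 0.7668, 0.2139]
(0.16, 0.122, 0.32, 20, 60) [-0.0036, 0.0628, -0.2643, 9.8213, 3.452, -29.7721]
(0.13, 0.09, 0.32, 0, 0) [-0.0355, 0.0886, -0.2487, 23.0867, 24.349, -87.7024]
```

Emit:
carry_out --pt "-0.001 -0.002 -0.06 0 0 0" --pt "-0.0018 -0.003 -0.12 0 0 0" --pt "-0.0018 -0.003 -0.15 0 0 0" --pt "-0.002 0.03 -0.21 3 1 -10" --pt "-0.0036 0.06 -0.264 6 2 -20" --pt "-0.0036 0.063 -0.264 10 3.5 -30" --pt "-0.035 0.088 -0.249 23 24 -87.7" --pt "-0.035 0.088 -0.249 23 24 -87.7" --pt "-0.035 0.088 -0.249 23 24 -87.7" --pt "-0.035 0.088 -0.249 23 24 -87.7" --pt "-0.035 0.088 -0.249 23 24 -87.7" --pt "-0.035 0.088 -0.249 23 24 -87.7"

```text
t: 18.4
tool_pos: [0.5609, 0.0674, 0.3203]
orientation: [0.065, 3.137, -0.005]
force: [0.2, 0.3, 0.5]
opening: 0.0005
gripper_force: 0.0
```

```bash
python3 - <<'E'
from plant import robot
from h import *
im=robot.read_camera("scene");it=robot.read_camera("top");s=robot.read_state(); p=np.load("inst.npy");yaw=p[2]; print(s["t"],s["q"].round(3),s["tool_pos"],inst(.13,.09,.32))
for n in("paddle","hood"):
    for q in robot.outline_of("scene",n)[:1]:
        u=np.argwhere(q["pixels"]); print(n,q["conf"],q["pixel"],u.min(0),u.max(0))
def hp(a,al=.165,k=.07): b=np.radians(a); return (-.018+al*np.cos(b)-k*np.sin(b), .048+al*np.sin(b)+k*np.cos(b))
for a in(52,):
    f,z=hp(a); print(go(s,inst(f,.0,z+.07),pose(yaw,0)).tolist(),inst(f,0,z))
cv2.imwrite("pics/s7.png",cv2.resize(im[150:310,160:340,::-1],None,fx=3.7,fy=3.7,interpolation=cv2.INTER_CUBIC))
E
```

```text
18.5 [ 0.032  0.014  1.429 -0.003  1.696 -1.496] [0.5612055  0.06778858 0.31959116] [0.5613451  0.06706691 0.32      ]
paddle 0.83 [243.3, 269.0] [262 231] [284 275]
hood 0.72 [251.8, 222.6] [192 200] [262 293]
[-0.1016, -0.0907, 0.0291, -0.1614, 0.2121, 0.0517] [ 0.6587809  -0.0274004   0.22111808]
```

```bash
python3 - <<'E'
from plant import robot
from h import *
s=robot.read_state(); yaw=np.load("inst.npy")[2]
def hp(a,al=.165,k=.07): b=np.radians(a); return (-.018+al*np.cos(b)-k*np.sin(b), .048+al*np.sin(b)+k*np.cos(b))
for a in(52,47,42,37,32,27,22,17,12,8,4,0,-2):
    f,z=hp(a); print(a,go(s,inst(f,.0,z),pose(yaw,0))[:3].tolist())
E
```

```text
52 [-0.1018, -0.09, 0.0997]
47 [-0.0868, -0.0901, 0.1043]
42 [-0.0723, -0.0901, 0.1102]
37 [-0.0584, -0.0902, 0.1174]
32 [-0.0452, -0.0902, 0.1257]
27 [-0.0327, -0.0903, 0.1351]
22 [-0.0211, -0.0903, 0.1456]
17 [-0.0105, -0.0903, 0.1571]
12 [-0.0009, -0.0903, 0.1694]
8 [0.006, -0.0904, 0.1799]
4 [0.0121, -0.0904, 0.1908]
0 [0.0175, -0.0904, 0.2021]
-2 [0.0198, -0.0904, 0.2079]
```

Emit:
carry_out --pt "-0.05 -0.045 0.01 0 0 0" --pt "-0.1015 -0.0905 0.029 0 0 0" --pt "-0.1015 -0.0905 0.029 0 0 0" --pt "-0.1015 -0.0905 0.07 0 0 0" --pt "-0.1015 -0.0905 0.07 0 0 0"

```text
t: 19.23
tool_pos: [0.6561, -0.0272, 0.2476]
orientation: [-0.076, -3.14, 0.002]
force: [-0.2, -0.1, -0.4]
opening: 0.0
gripper_force: 0.0
```

Emit:
carry_out --pt "0 0 0.015 0 0 0" --pt "0 0 0.03 0 0 0" --pt "0.007 0 0.032 0 0 0" --pt "0.0147 0 0.0343 0 0 0" --pt "0.022 0 0.037 0 0 0" --pt "0.029 0 0.04 0 0 0" --pt "0.036 0 0.0437 0 0 0" --pt "0.043 0 0.0474 0 0 0"

```text
t: 20.23
tool_pos: [0.6153, -0.0259, 0.2032]
orientation: [0.073, 3.135, -0.004]
force: [0.0, 1.4, -0.1]
opening: 0.0003
gripper_force: 0.0
```

```bash
python3 - <<'E'
from plant import robot
from h import *
im=robot.read_camera("scene");s=robot.read_state(); yaw=np.load("inst.npy")[2]; print(s["t"],s["tool_pos"],s["force"])
for q in robot.outline_of("scene","hood")[:1]:
    u=np.argwhere(q["pixels"]); print(q["conf"],q["pixel"],u.min(0),u.max(0))
def hp(a,al=.165,k=.07): b=np.radians(a); return (-.018+al*np.cos(b)-k*np.sin(b), .048+al*np.sin(b)+k*np.cos(b))
for a in(37,32,27,22,17,12,8,4,0,-2):
    f,z=hp(a); print(a,go(s,inst(f,.0,z),pose(yaw,0))[:3].tolist())
E
```

```text
20.275 [ 0.61451762 -0.02579622  0.20252161] [ 0.28076752  0.27986676 -0.65702286]
0.77 [249.6, 223.7] [194 200] [262 292]
37 [-0.0011, 0.0004, -0.0007]
32 [0.0122, 0.0004, 0.0077]
27 [0.0246, 0.0004, 0.0171]
22 [0.0362, 0.0004, 0.0277]
17 [0.0468, 0.0004, 0.0391]
12 [0.0563, 0.0004, 0.0515]
8 [0.0632, 0.0004, 0.062]
4 [0.0693, 0.0005, 0.0729]
0 [0.0746, 0.0005, 0.0842]
-2 [0.077, 0.0005, 0.09]
```

```bash
cat >> h.py <<'E'
def hood_angle(mask,m):
    best=[]
    for a in np.arange(0,56,1.):
        b=np.radians(a); P=[]
        for al in(0,.2):
            for k in(0,.07):
                for y in(-.06,.06): P.append(inst(-.018+al*np.cos(b)-k*np.sin(b),y,.048+al*np.sin(b)+k*np.cos(b)))
        hull=cv2.convexHull(proj(m,np.array(P)).astype(np.float32)).astype(np.int32); z=np.zeros(mask.shape,np.uint8); cv2.fillConvexPoly(z,hull,1)
        best.append((round((z.astype(bool)&mask).sum()/(z.astype(bool)|mask).sum(),3),a))
    return sorted(best)[::-1][:3]
E
python3 - <<'E'
from plant import robot
from h import *
for c in("scene","top"):
    robot.read_camera(c)
    for q in robot.outline_of(c,"hood")[:1]: print(c,q["conf"],hood_angle(q["pixels"],robot.camera_model(c)))
s=robot.read_state(); print(s["t"],s["tool_pos"],s["force"])
E
```

```text
scene 0.79 [(np.float64(0.921), np.float64(21.0)), (np.float64(0.918), np.float64(20.0)), (np.float64(0.917), np.float64(22.0))]
top 0.65 [(np.float64(0.28), np.float64(0.0)), (np.float64(0.279), np.float64(3.0)), (np.float64(0.279), np.float64(1.0))]
20.525 [ 0.61604486 -0.02593305  0.20362985] [-0.25532483 -0.1374959   0.93893117]
```

Emit:
carry_out --pt "0.011 0 0.0075 0 0 0" --pt "0.0235 0 0.017 0 0 0" --pt "0.035 0 0.027 0 0 0" --pt "0.0405 0 0.033 0 0 0" --pt "0.0457 0 0.0385 0 0 0" --pt "0.0505 0 0.0447 0 0 0" --pt "0.0552 0 0.051 0 0 0"

```text
t: 21.4
tool_pos: [0.5609, -0.0235, 0.1519]
orientation: [0.073, 3.135, -0.004]
force: [0.7, 0.6, 0.6]
opening: 0.0005
gripper_force: 0.1
```

```bash
python3 - <<'E'
from plant import robot
from h import *
robot.read_camera("scene");s=robot.read_state(); yaw=np.load("inst.npy")[2]; print(s["t"],s["tool_pos"],s["force"])
for q in robot.outline_of("scene","hood")[:1]: print(q["conf"],hood_angle(q["pixels"],robot.camera_model("scene")))
def hp(a,al=.165,k=.07): b=np.radians(a); return (-.018+al*np.cos(b)-k*np.sin(b), .048+al*np.sin(b)+k*np.cos(b))
for a in(12,8,4,2,0,-2):
    f,z=hp(a); print(a,go(s,inst(f,.0,z),pose(yaw,0))[:3].tolist())
E
```

```text
21.45 [ 0.55987396 -0.02339036  0.15071083] [-0.22945677 -0.02709042 -1.24906294]
0.87 [(np.float64(0.827), np.float64(9.0)), (np.float64(0.825), np.float64(8.0)), (np.float64(0.825), np.float64(7.0))]
12 [0.0014, 0.0004, -0.0001]
8 [0.0083, 0.0004, 0.0104]
4 [0.0144, 0.0005, 0.0213]
2 [0.0172, 0.0005, 0.0269]
0 [0.0197, 0.0005, 0.0326]
-2 [0.0221, 0.0005, 0.0384]
```

Emit:
carry_out --pt "0.005 0 0.005 0 0 0" --pt "0.0083 0 0.0104 0 0 0" --pt "0.0115 0 0.016 0 0 0" --pt "0.0144 0 0.0213 0 0 0" --pt "0.0172 0 0.027 0 0 0" --pt "0.0185 0 0.03 0 0 0"

```text
t: 22.25
tool_pos: [0.5422, -0.0227, 0.1214]
orientation: [0.073, 3.136, -0.004]
force: [-0.5, 0.8, 0.3]
opening: 0.0007
gripper_force: 0.0
```

Emit:
carry_out --pt "0.0006 0 0.0015 0 0 0" --pt "0.001 0 0.003 0 0 0" --pt "0.001 0 0.003 0 0 0"

```text
t: 22.62
tool_pos: [0.5417, -0.0227, 0.119]
orientation: [0.073, 3.135, -0.004]
force: [0.2, 0.4, 0.4]
opening: 0.0004
gripper_force: 0.0
```

Emit:
carry_out --pt "0 0 0.001 0 0 0" --pt "0 0 0.001 0 0 0"

```text
t: 22.88
tool_pos: [0.5419, -0.0227, 0.1183]
orientation: [0.073, 3.135, -0.004]
force: [-0.5, 0.1, 1.9]
opening: 0.0006
gripper_force: 0.9
```

Emit:
carry_out --pt "0 0 0.001 0 0 0" --pt "0 0 0.0015 0 0 0" --pt "0 0 0.0015 0 0 0"

```text
t: 23.25
tool_pos: [0.542, -0.0227, 0.1182]
orientation: [0.073, 3.134, -0.004]
force: [-6.2, 0.3, 12.8]
opening: 0.0003
gripper_force: 6.3
```

Emit:
carry_out --pt "0 0 0.001 0 0 0" --pt "0 0 0.001 0 0 0"

```text
t: 23.5
tool_pos: [0.542, -0.0227, 0.1181]
orientation: [0.073, 3.134, -0.004]
force: [-10.0, 0.5, 20.4]
opening: 0.0007
gripper_force: 9.8
```

Contact is firm at z = 0.118 m, exactly the shut height. Retreating straight up and checking.

Emit:
carry_out --pt "0 0 -0.01 0 0 0" --pt "0 0 -0.06 0 0 0" --pt "0.04 0 -0.12 0 0 0" --pt "0.12 0 -0.15 0 0 0" --pt "0.14 0 -0.15 0 0 0" --pt "0.14 0 -0.15 0 0 0"

```text
t: 24.25
tool_pos: [0.4002, -0.0158, 0.267]
orientation: [0.073, 3.13, -0.005]
force: [0.3, -0.1, 0.0]
opening: 0.0004
gripper_force: 0.0
```

```bash
python3 - <<'E'
from plant import robot
from h import *
im=robot.read_camera("scene"); it=robot.read_camera("top");s=robot.read_state(); print(s["t"],s["tool_pos"],s["force"],s["q"].round(2))
for q in robot.outline_of("scene","hood")[:1]: print(q["conf"],hood_angle(q["pixels"],robot.camera_model("scene")))
a=cv2.resize(im[150:340,160:360,::-1],(400,380),interpolation=cv2.INTER_CUBIC); b=cv2.resize(it[110:300,150:350,::-1],(400,380),interpolation=cv2.INTER_CUBIC)
cv2.imwrite("pics/end.png",np.hstack([a,b]))
E
```

```text
24.35 [ 0.40139179 -0.01585915  0.26518797] [ 0.14950932 -0.91885492 -0.28025107] [-0.17 -0.45  1.93 -0.    1.66 -1.69]
0.6 [(np.float64(0.912), np.float64(0.0)), (np.float64(0.888), np.float64(1.0)), (np.float64(0.866), np.float64(2.0))]
```

View pics/end.png

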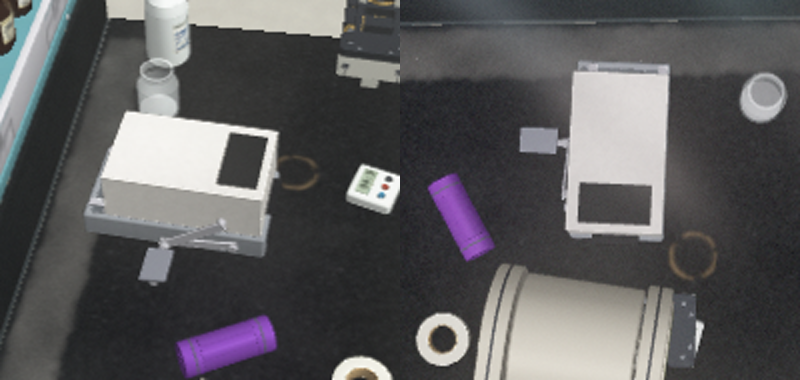

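The hood is flat shut over the trough in both halves (left (190,170), right (620,150)). The stay is folded with its paddle to the rear at (155,263), the other things are where they were, and the arm is clear.

```bash
python3 -c "
from plant import robot
print(robot.close_job())"
```

```text
the job is handed in; nothing more can be done
None
```

The tube is home against the back stop, the stay is broken and the hood is fully shut over the tube; I handed the job in at about 24 s, and the one mishap was that joint 2 briefly read -0.892 against its -0.89 limit.

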